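# Turn the scoop stand over the open tub and clamp it

### The job

Get the scoop stand ready for measuring out: push one of its arms with a fingertip to turn it until the largest scoop hangs centred over the open tub, and only then push the black clamp lever on top clockwise (seen from above) fully home against its stop pin. Just push: do not lift the stand's head off its post, do not spin it, and leave the tub and all the other jars, bottles and tins where they are.

Things in the scene. Friction and masses are not known exactly. Their poses are not given: they have to be found in the camera images.
- stand: Revolving steel stand for measuring scoops: round foot 116 mm across and upright post, fixed to the table. Origin: centre of the foot's underside, on the post's axis; its yaw does not matter. On the post sits the head with a rotor of four level arms at right angles; from each arm's end a round scoop (cup on its side, opening outwards, thin vertical handle 14 mm wide) hangs 125 mm from the axis.
- big_scoop (a point): Centre of the cup of the largest scoop, 137 mm from the post's axis and 130 mm above the table, below its arm's end; it turns with the rotor. Cups are 72, 54, 44 and 34 mm across, in that order counter-clockwise from above; the largest reaches down to 94 mm above the table and 161 mm out from the axis.
- big_arm_end (a point): Outer end of the arm that carries the largest scoop, on the bar's centre line, 133 mm from the axis. All four arms are alike: straight level bars 8 mm wide and 14 mm high, 17 to 133 mm from the axis, bottom 238 mm and top 252 mm above the table.
- tub: The only open container under the scoops: a white round ceramic tub, 108 mm outside, 100 mm mouth, 72 mm high, 0.8 kg, standing loose on the table with its centre about 137 mm from the post's axis. Origin: centre of its underside.
- lever_end (a point): Outer end, at mid-height, of the clamp lever: a black level bar 10 mm wide, 268 to 284 mm above the table, reaching to 60 mm from the post's axis, above the arms, which turn free of it. It pivots about that axis on a black boss 26 mm across, 285 mm high. Its stop is a thin upright steel pin 27 mm from the axis, on its clockwise side.
- lever (a joint): Angle of the clamp lever about the post's axis (rad), growing clockwise seen from above; 0 is fully open, 1.57 fully home at the stop pin. It stays where it is left and takes about 1 N pushed 48 mm from the axis.
- rotor (a joint): Turn of the rotor about the post's axis (rad), growing counter-clockwise seen from above; its zero means nothing for the job. It turns both ways without end, stays where it is left, and takes about 1 N pushed 105 mm from the axis.
- head (a joint): How far the head (with rotor and lever) is lifted off the post (m): 0 when it sits, as it must stay; only its weight of 0.7 kg keeps it down.
- spread_jar: Squat black closed jar, 72 mm across, 78 mm high, under the scoops; leave alone. Origin: centre of its underside.
- food_tin: Closed tin, 74 mm across, 70 mm high, under the scoops; leave alone. Origin: centre of its underside.
- sauce_bottle: Brown bottle, 64 mm across, 190 mm high, to the left; leave alone. Origin: centre of its underside.
- spice_jar: Slim jar, 44 mm across, 100 mm high, to the left; leave alone. Origin: centre of its underside.
- oil_bottle: Green bottle, 66 mm across, 240 mm high, to the right; leave alone. Origin: centre of its underside.
- honey_jar: Jar, 68 mm across, 90 mm high, to the right; leave alone. Origin: centre of its underside.
There are look-alikes about, which are no part of the job. What is shaped like the tub but purple is not meant.

How it is judged:
On the way, in this order (a step that is already met when the one before it is completed fails the run):
1. the largest scoop hangs centred over the tub and the rotor is still, while the clamp lever is not yet home (horizontal distance between big_scoop and tub below 0.014 m and velocity of joint rotor between -0.05 and 0.05 rad/s and value of joint lever below 1.2 rad), for 0.2 s.
2. the clamp lever is pushed home against its stop (value of joint lever above 1.45 rad), for 0.2 s.
At the end, for the whole second after the job is handed in: The largest scoop's centre is within 14 mm (horizontally) of the tub's centre; the lever is at 1.45 rad or more; the rotor is still; the head is seated (under 5 mm up); the tub is upright (0.1 rad), and it and the bystanders are within 20 mm of where they stood (horizontal distance between big_scoop and tub below 0.014 m and value of joint lever above 1.45 rad and value of joint head below 0.005 m and velocity of joint rotor between -0.05 and 0.05 rad/s and distance of each of tub, sauce_bottle, oil_bottle, spice_jar, honey_jar, spread_jar, food_tin from where it was at the start of the episode below 0.02 m and angle between tub's own z axis and vertical below 0.1 rad); the robot touches nothing.
It fails at once if the head is lifted off the post (10 mm) (value of joint head above 0.01 m).
It fails at once if the stand is spun (faster than 4 rad/s) (velocity of joint rotor above 4 rad/s or velocity of joint rotor below -4 rad/s).
It fails at once if the tub or a bystander is moved, lifted or knocked over (20 mm, or tilted 0.3 rad) (distance of any of tub, sauce_bottle, oil_bottle, spice_jar, honey_jar, spread_jar, food_tin from where it was at the start of the episode above 0.02 m or angle between any of tub, sauce_bottle, oil_bottle, spice_jar, honey_jar, spread_jar, food_tin's own z axis and vertical above 0.3 rad).
It also fails if it takes over 58 s, if anything falls off the work surface, if the arm or the gripper's body presses on something with over 40 N, if the wrist force passes 120 N, or if a joint passes its speed limit or range.

### The arm

A 7-joint arm with a two-finger parallel gripper is mounted at the origin on the work surface. World frame = base frame: x ahead of the robot, y to its left, z up, the work surface at z = 0. Lengths are in m, angles in rad, forces in N, time in s.
With the tool pointing down it reaches from about 0.425 to 0.8 m from the base axis. Payload 8.3 kg.
Tool frame: the origin (TCP) lies at the very end of the fingers, on their centre line; the grasp point (between the pads) lies 19 mm behind it; z points along the fingers, y is the line along which they close (so a half turn about z gives the same grasp; the last joint's range is limited). The gripper opens to 85 mm and grips with 20 to 120 N. Pads are 22 mm wide; open, the fingers measure 114 mm over their backs; the gripper's body (76 mm by 85 mm) begins 54 mm behind the grasp point. The pads swing forward as they close: fully open they stand 13 mm farther back than shut.
Start: joints at [1.078, 0.383, 0.016, 1.37, -0.006, 1.388, -0.046], TCP at [0.26, -0.568, 0.231] pointing down, gripper open.
Joint ranges: [-2.95, 2.95], [-0.25, 2.06], [-1.52, 1.56], [0.18, 2.33], [-1.44, 4.58], [0.02, 2.06], [-3.01, 3.01]. Speed limits (rad/s): [2.39, 2.39, 3.01, 3.01, 3.14, 3.14, 3.14].

### API

Orientations are given as [roll, pitch, yaw] about the fixed x, y, z axes, in that order (R = Rz(yaw) Ry(pitch) Rx(roll)).
In Python, from workcell import r gives the robot as it stands.
- The arm moves only by the tool apply_moves, never from a script. Its argument "motion" is text: rows parted by semicolons, each of 6 numbers parted by spaces: the shift along the tool's x, y, z in m, then the turn, a rotation vector about the tool's x, y, z in rad. In form: x y z ax ay az; .... A call has 1 to 20 rows; each row shifts and turns the commanded pose from where the row before left it, along the tool's axes as they then stand; what a row does not reach is not made up. A row lasts 1/8 s, in which the tool goes at most 62.5 mm and 10.7 degrees, less where a joint would pass 70% of its speed; a pose out of reach is approached as far as the arm can. A call is refused whole if a number of a shift passes 0.0625 or a number of a turn 0.188, either way. A call with a gripper value outside its range is refused whole. "claw" is the finger opening in m, from 0 to 0.0854, set as the call begins (left out, the last holds). The fingers move at their own pace and stop on an object; "force" is the grip in N (left out, the last holds). Time passes only in rows, so rows that do not move let the fingers close. It gives the time, the measured TCP pose, the force and the opening at its end, in the units of the state.
- r.read_state(): the state, without advancing time (a new reading comes with each control period).
- r.capture(name): name is "side" or "top" or "wrist"; returns a dict with "color" (400x640x3 uint8, blue, green, red), "intrinsics" (3x3 intrinsics, pixels), "k1" (the pictures are not rectified: a ray, as slopes to the right and down, at radius r is drawn at 1 + k1 r^2 times it, then the intrinsics apply), "rvec" (rotation vector, rad) and "tvec" (3), from world to camera coordinates, as OpenCV has them. Camera axes: x right, y down, z forward; pixel columns grow to the right and rows downward; lengths in m; the calibration is good to about 2 mm. A picture is of the moment at which its call begins. There is no depth.
- r.close_job(): hands the job in, once; it reports no verdict.
The state is a dict: "time_s": time; "q": joint angles; "joint_velocities": joint speeds; "effort": joint torques, N m; "eef_pos": TCP position; "ee_rot": TCP orientation; "force": force on the tool from outside, world axes, zero at the start; "moment": the same for the moment, N m; "width": finger opening in m.
Only numpy, scipy, OpenCV 4.12 (cv2) and the standard library are available. Lean on these libraries where they do the work, as an engineer would, in place of code of your own. Each camera call takes 0.05 s, during which the arm holds its last target. There are 200 camera calls.

## Working session

There is one attempt and no reset: what is moved stays moved. The work goes in short steps, Python scripts to look and compute and a tool call to move; the robot and the scene stay as the last step left them, time stands still between calls to the robot, and variables do not carry over. Pictures are saved under pics/ and viewed, on a budget of 10 in all, crops included, one or two more only if the job needs it, and the job is handed in when it is done.

Besides the shell and the picture viewer there is one more tool, called after "Request:" by a JSON object that holds its "op" and its "data", one argument or row to a line. apply_moves: Moves the arm, as the interface text tells. Its arguments: {"type":"object","properties":{"motion":{"type":"string"},"claw":{"type":"number"},"force":{"type":"number"}},"required":["motion"]}

```bash
mkdir -p pics; ls
cat > h.py <<'E'
import numpy as np, cv2
from workcell import r
def ray(c,u,v):
    K=np.array(c["intrinsics"],float);R=cv2.Rodrigues(np.array(c["rvec"],float))[0];t=np.array(c["tvec"],float).ravel()
    p=cv2.undistortPoints(np.array([[[u,v]]],float),K,np.array([c["k1"],0,0,0],float))[0,0]
    return -R.T@t, R.T@np.array([p[0],p[1],1.])
def onz(c,u,v,z):
    o,d=ray(c,u,v); return (o+d*(z-o[2])/d[2])[:2]
def proj(c,P):
    return cv2.projectPoints(np.array(P,float).reshape(-1,3),np.array(c["rvec"],float),np.array(c["tvec"],float),np.array(c["intrinsics"],float),np.array([c["k1"],0,0,0],float))[0][:,0]
def tri(c1,p1,c2,p2):
    o1,d1=ray(c1,*p1);o2,d2=ray(c2,*p2)
    A=np.stack([d1,-d2],1);s=np.linalg.lstsq(A,o2-o1,rcond=None)[0]
    a,b=o1+s[0]*d1,o2+s[1]*d2; return (a+b)/2,np.linalg.norm(a-b)
E
python3 - <<'E'
from h import *
import pickle
for n in ["side","top"]:
    c=r.capture(n);pickle.dump(c,open(n+"0.pkl","wb"));cv2.imwrite(f"pics/{n}0.png",c["color"])
    o,d=ray(c,320,200);print(n,o,d,c["k1"])
print(r.read_state())
E
```

```text
pics
side [0.01255359 0.67765643 1.23679861] [ 0.35051098 -0.4971916  -0.79377316] -0.0557852924444046
top [ 0.39979129 -0.01246084  1.45424097] [ 0.10845418  0.00704304 -0.99414029] -0.11413584476381942
{'time_s': 0.1, 'q': array([ 1.07813369,  0.38416227,  0.0164005 ,  1.3710436 , -0.00633865,
        1.38819103, -0.0464592 ]), 'joint_velocities': array([-0.00040257, -0.00082028, -0.00107546, -0.00380916, -0.0001547 ,
        0.0014457 ,  0.00218522]), 'effort': array([ 3.79136138e-03, -6.29131436e+01,  8.48486591e-01, -3.72757244e+01,
        1.68963155e-02,  1.05529671e-02,  1.08594759e-05]), 'eef_pos': array([ 0.26025578, -0.56774199,  0.23037641]), 'ee_rot': array([-3.13983660e+00, -3.29761155e-06,  4.29836212e-01]), 'force': array([-0.11189981, -0.06143411,  0.60811573]), 'moment': array([ 0.04472648, -0.0551636 ,  0.03474587]), 'width': 0.08568968768978408}
```

View pics/top0.png

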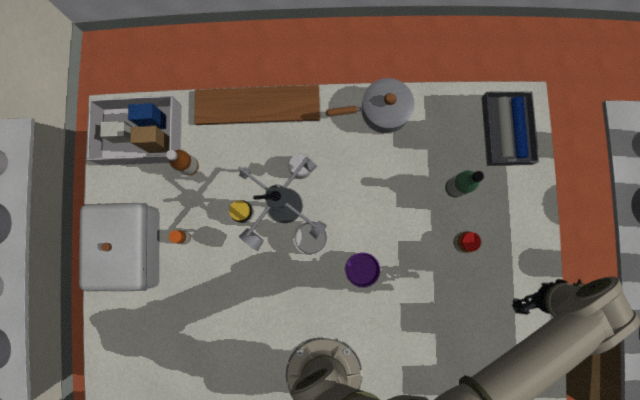

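View pics/side0.png

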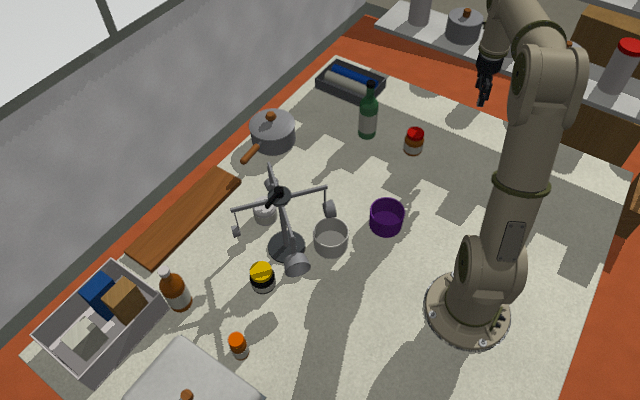

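The top view shows the stand foot at about (284,204), the white tub at (310,238), and the purple look-alike at (362,270). The scoops are near (250,238), (320,230), (305,165) and (243,173). The black lever lies near (265,197). The biggest scoop is probably the one at (250,238), seen in the side view at (295,264). I'll check with a close crop.

Run:
```python
import cv2,numpy as np
a=cv2.imread("pics/top0.png")[145:265,215:345];b=cv2.imread("pics/side0.png")[150:290,220:355]
A=cv2.resize(a,(390,360),interpolation=cv2.INTER_CUBIC);B=cv2.resize(b,(405,420),interpolation=cv2.INTER_CUBIC)
o=np.zeros((420,795,3),np.uint8);o[:360,:390]=A;o[:,390:]=B
cv2.imwrite("pics/crop0.png",o)
```

```text
(no output)
```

View pics/crop0.png

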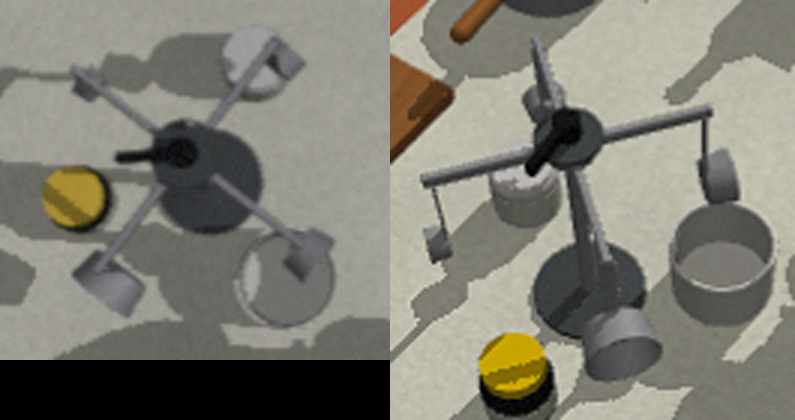

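Run:
```python
from h import *
import pickle
T=pickle.load(open("top0.pkl","rb"));S=pickle.load(open("side0.pkl","rb"))
t=lambda x,y:(215+x/3,145+y/3); s=lambda x,y:(220+(x-390)/3,150+y/3)
e=[onz(T,*t(*p),.245) for p in [(107,264),(325,240),(275,43),(78,72)]]
print("ends",np.round(e,4)); print("len",np.linalg.norm(e[0]-e[2]),np.linalg.norm(e[1]-e[3]))
c=np.mean(e,0);print("mean",c,"boss",onz(T,*t(180,152),.285),"boss side",onz(S,*s(566,125),.285))
# foot via dark mask, convex rows
print("lever end",onz(T,*t(118,157),.276), "side",onz(S,*s(530,170),.276))
es=[onz(S,*s(*p),.245) for p in [(711,110),(425,181),(537,42)]];print("side ends",np.round(es,4))
# tub: rim fit
for C,cc,n in((T,(310,238),"top"),(S,(331,238),"side")):
    print(n,[np.round(onz(C,*p,.072),4) for p in ([t(285,278),t(234,278),t(335,278),t(285,231),t(285,326)] if n=="top" else [s(722,258),s(670,258),s(774,258)])])
print("foot",onz(T,*t(211,180),.0))
print("ang end",[round(float(np.degrees(np.arctan2(*(p-c)[::-1]))),1) for p in e])
```

```text
ends [[ 0.4471  0.1862]
 [ 0.4636 -0.0111]
 [ 0.6449  0.0297]
 [ 0.6236  0.2111]]
len 0.2522991949166011 0.27376504646614486
mean [0.54478417 0.10398037] boss [0.54212165 0.1139887 ] boss side [0.53749535 0.11733592]
lever end [0.54032374 0.1701751 ] side [0.53873545 0.16785182]
side ends [[0.46   0.0083]
 [0.6255 0.2113]
 [0.6428 0.0288]]
top [array([0.4348, 0.0312]), array([0.4361, 0.0836]), array([ 0.4334, -0.0201]), array([0.4831, 0.03  ]), array([0.3857, 0.0324])]
side [array([0.4263, 0.0416]), array([0.469 , 0.0695]), array([0.3837, 0.0137])]
foot [0.54516576 0.11146592]
ang end [139.9, -125.2, -36.6, 53.7]
```

```bash
cat >> h.py <<'E'
def rows(wps,n):
    """wps: list of (x,y,z,yaw) after the current commanded pose first; n rows per leg; prints tool-frame rows, straight legs"""
    out=[]
    for a,b,k in zip(wps[:-1],wps[1:],n):
        a=np.array(a,float);b=np.array(b,float);d=(b-a)/k
        for i in range(k):
            y=a[3]+d[3]*i; c,s=np.cos(y),np.sin(y)
            out.append("%.4f %.4f %.4f 0 0 %.4f"%(c*d[0]+s*d[1], s*d[0]-c*d[1], -d[2], -d[3]))
    print(len(out),"; ".join(out))
E
python3 - <<'E'
from h import *
rows([(.260,-.568,.230,.43),(.28,-.55,.36,.43),(.45,-.28,.36,.43),(.47,0,.36,.65),(.488,.193,.36,.883)],[3,7,6,4])
E
```

```text
20 0.0086 -0.0027 -0.0433 0 0 -0.0000; 0.0086 -0.0027 -0.0433 0 0 -0.0000; 0.0086 -0.0027 -0.0433 0 0 -0.0000; 0.0382 -0.0249 -0.0000 0 0 -0.0000; 0.0382 -0.0249 -0.0000 0 0 -0.0000; 0.0382 -0.0249 -0.0000 0 0 -0.0000; 0.0382 -0.0249 -0.0000 0 0 -0.0000; 0.0382 -0.0249 -0.0000 0 0 -0.0000; 0.0382 -0.0249 -0.0000 0 0 -0.0000; 0.0382 -0.0249 -0.0000 0 0 -0.0000; 0.0225 -0.0410 -0.0000 0 0 -0.0367; 0.0240 -0.0402 -0.0000 0 0 -0.0367; 0.0254 -0.0393 -0.0000 0 0 -0.0367; 0.0269 -0.0383 -0.0000 0 0 -0.0367; 0.0282 -0.0373 -0.0000 0 0 -0.0367; 0.0296 -0.0362 -0.0000 0 0 -0.0367; 0.0328 -0.0357 -0.0000 0 0 -0.0582; 0.0348 -0.0337 -0.0000 0 0 -0.0582; 0.0367 -0.0316 -0.0000 0 0 -0.0582; 0.0385 -0.0294 -0.0000 0 0 -0.0582
```

Request:
{"op": "apply_moves", "data": {
  "motion": "0.0086 -0.0027 -0.0433 0 0 0; 0.0086 -0.0027 -0.0433 0 0 0; 0.0086 -0.0027 -0.0433 0 0 0; 0.038 -0.025 0 0 0 0; 0.038 -0.025 0 0 0 0; 0.038 -0.025 0 0 0 0; 0.038 -0.025 0 0 0 0; 0.038 -0.025 0 0 0 0; 0.038 -0.025 0 0 0 0; 0.038 -0.025 0 0 0 0; 0.0225 -0.041 0 0 0 -0.037; 0.024 -0.040 0 0 0 -0.037; 0.0255 -0.039 0 0 0 -0.037; 0.027 -0.038 0 0 0 -0.037; 0.028 -0.037 0 0 0 -0.037; 0.030 -0.036 0 0 0 -0.037; 0 0 0 0 0 0",
  "claw": 0,
  "force": 60
}}

```text
time_s: 2.22
eef_pos: [0.47, 0.0034, 0.3612]
ee_rot: [-3.141, -0.001, 0.66]
force: [-0.6, -1.2, -0.3]
width: 0.0002
```

Run:
```python
from h import *
import pickle
c=r.capture("wrist");pickle.dump(c,open("w1.pkl","wb"));cv2.imwrite("pics/w1.png",c["color"])
s=r.read_state();print(s["eef_pos"],s["ee_rot"],s["q"],s["width"],s["time_s"],s["force"]);print(ray(c,320,200))
```

```text
[0.47004603 0.0007426  0.3610409 ] [-3.14129060e+00  2.80421631e-04  6.55660719e-01] [ 0.36832882  0.0376471  -0.45048328  1.50757649  0.01629417  1.6005174
 -0.99653461] 6.277402970866784e-05 2.275 [-1.12169222 -0.50252831  0.03167124]
(array([0.52843358, 0.04822571, 0.50382068]), array([-0.2192527 , -0.18926742, -0.95727974]))
```

View pics/w1.png

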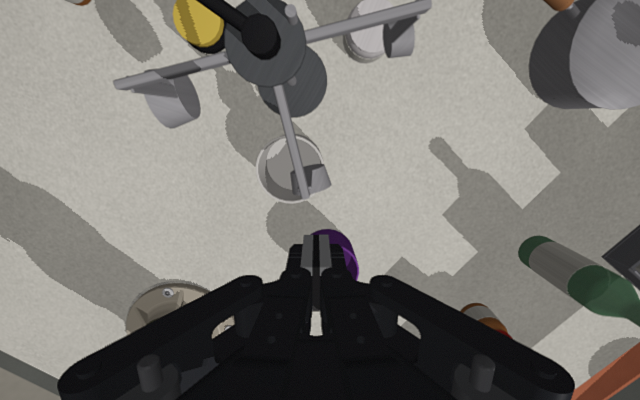

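The wrist view shows the boss at (262,35), the big scoop's arm end at (115,84), the opposite arm end at (429,5), the 54 mm scoop's arm end at (305,196), the tub rim centred near (291,167), and the stop pin at (291,12).

Run:
```python
from h import *
import pickle
c=pickle.load(open("w1.pkl","rb"))
e=[onz(c,*p,.245) for p in [(115,84),(305,196),(429,5)]]
print("ends",np.round(e,4),"mid",(e[0]+e[2])/2,"len",np.linalg.norm(e[0]-e[2]))
print("boss",onz(c,262,35,.285),"pin",onz(c,291,10,.285))
hsv=cv2.cvtColor(c["color"],cv2.COLOR_BGR2HSV)
for p in [(257,167),(325,167),(291,133),(291,200),(291,167)]: print(p,np.round(onz(c,*p,.072),4))
ax=(e[0]+e[2])/2
for a in (ax,np.array([.5435,.112])):
  print([np.degrees(np.arctan2(*(p-a)[::-1])) for p in e+[onz(c,291,167,.072)]],np.linalg.norm(onz(c,291,167,.072)-a))
rows([(.470,0,.361,.655),(.488,.193,.36,.883),(.488,.193,.225,.883)],[4,4])
```

```text
ends [[0.4433 0.1992]
 [0.4635 0.0109]
 [0.6498 0.0285]] mid [0.54656431 0.11382627] len 0.26798167813148255
boss [0.5475588  0.11012798] pin [0.57193355 0.10318037]
(257, 167) [0.4117 0.0729]
(325, 167) [ 0.4764 -0.0103]
(291, 133) [0.4855 0.0618]
(291, 200) [ 4.01e-01 -4.00e-04]
(291, 167) [0.444  0.0313]
[np.float64(140.4287200655241), np.float64(-128.8966668378239), np.float64(-39.571279934475925), np.float64(-141.17429699609173)] 0.13159701673439342
[np.float64(138.97936519659925), np.float64(-128.3465218006721), np.float64(-38.147616078826005), np.float64(-140.9513089431704)] 0.1280657285506118
8 0.0330 -0.0355 0.0003 0 0 -0.0570; 0.0349 -0.0336 0.0003 0 0 -0.0570; 0.0368 -0.0315 0.0003 0 0 -0.0570; 0.0385 -0.0294 0.0003 0 0 -0.0570; 0.0000 0.0000 0.0337 0 0 -0.0000; 0.0000 0.0000 0.0337 0 0 -0.0000; 0.0000 0.0000 0.0337 0 0 -0.0000; 0.0000 0.0000 0.0337 0 0 -0.0000
```

Request:
{"op": "apply_moves", "data": {
  "motion": "0.033 -0.035 0 0 0 -0.057; 0.035 -0.0335 0 0 0 -0.057; 0.037 -0.0315 0 0 0 -0.057; 0.040 -0.029 0 0 0 -0.057; 0 0 0 0 0 0; 0 0 0.034 0 0 0; 0 0 0.034 0 0 0; 0 0 0.034 0 0 0; 0 0 0.034 0 0 0; 0 0 0 0 0 0; 0 0 0 0 0 0"
}}

```text
time_s: 3.65
eef_pos: [0.4917, 0.1917, 0.2266]
ee_rot: [3.141, -0.001, 0.878]
force: [0.4, 0.3, 0.3]
width: 0.0002
```

Run:
```python
from h import *
s=r.read_state();print(s["eef_pos"],s["ee_rot"],s["force"])
p=s["eef_pos"][:2]-np.array([.5465,.112]);th=np.radians(140.5)
u=np.array([np.cos(th),np.sin(th)]);print("radial",p@u,"gap to arm centre",-(p@np.array([-u[1],u[0]])))
for n in ["wrist","side"]: cv2.imwrite(f"pics/{n}2.png",r.capture(n)["color"])
a=cv2.imread("pics/wrist2.png")[:,:400];b=cv2.imread("pics/side2.png")[120:300,200:380]
cv2.imwrite("pics/c2.png",np.hstack([a,cv2.resize(b,(400,400))]))
```

```text
[0.49169367 0.19166403 0.22656034] [ 3.14067423e+00 -9.75357884e-04  8.78049292e-01] [0.4458162  0.30025788 0.30528552]
radial 0.09296246049013084 gap to arm centre 0.026609610291171957
```

View pics/c2.png

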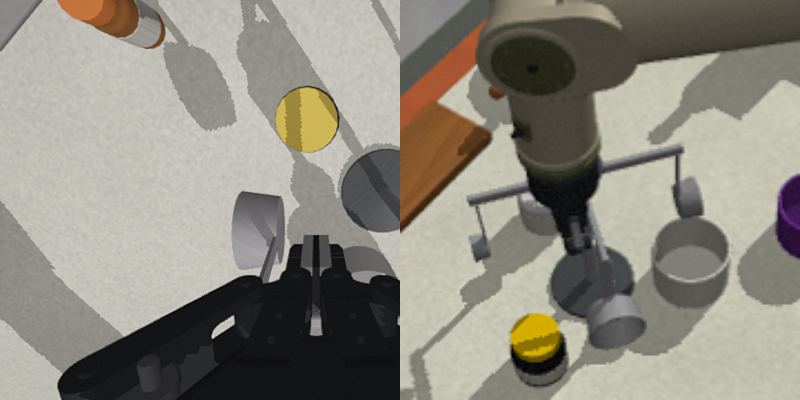

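Request:
{"op": "apply_moves", "data": {
  "motion": "-0.006 0 0 0 0 0; -0.0056 0 0 0 0 0; -0.0054 -0.0007 0 0 0 -0.058; -0.0054 -0.0007 0 0 0 -0.058; -0.0054 -0.0007 0 0 0 -0.058; -0.0054 -0.0007 0 0 0 -0.058; -0.0054 -0.0007 0 0 0 -0.058; -0.0054 -0.0007 0 0 0 -0.058; -0.0054 -0.0007 0 0 0 -0.058; -0.0054 -0.0007 0 0 0 -0.058; -0.0054 -0.0007 0 0 0 -0.058; -0.0054 -0.0007 0 0 0 -0.058; -0.0054 -0.0007 0 0 0 -0.058; -0.0054 -0.0007 0 0 0 -0.058; -0.0054 -0.0007 0 0 0 -0.058; -0.0054 -0.0007 0 0 0 -0.058; -0.0054 -0.0007 0 0 0 -0.058; -0.0054 -0.0007 0 0 0 -0.058; -0.0054 -0.0007 0 0 0 -0.058; 0 0 0 0 0 0"
}}

```text
time_s: 6.25
eef_pos: [0.4524, 0.0997, 0.2255]
ee_rot: [3.141, 0.0, 1.865]
force: [0.6, -0.4, -0.4]
width: -0.0002
```

Run:
```python
from h import *
import pickle
s=r.read_state();print(s["eef_pos"],s["ee_rot"],s["force"])
yaw=s["ee_rot"][2];x=np.array([np.cos(yaw),np.sin(yaw)]);y=np.array([x[1],-x[0]])
d=np.array([.5465,.112])-s["eef_pos"][:2];print("axis in tool x,y",d@x,d@y,"arm angle if parallel",np.degrees(yaw)+90)
for n in ["wrist","side","top"]:
    c=r.capture(n);pickle.dump(c,open(n+"3.pkl","wb"));cv2.imwrite(f"pics/{n}3.png",c["color"])
b=cv2.resize(cv2.imread("pics/side3.png")[150:270,240:360],(400,400));a=cv2.resize(cv2.imread("pics/top3.png")[145:265,225:345],(400,400))
cv2.imwrite("pics/c3.png",np.hstack([a,b]))
```

```text
[0.45238856 0.09972408 0.22546657] [3.14120997e+00 4.45857751e-04 1.86464700e+00] [ 0.62608722 -0.42376415 -0.43493834]
axis in tool x,y -0.015508719601881254 0.09363301550481568 arm angle if parallel 196.83640339940388
```

View pics/c3.png

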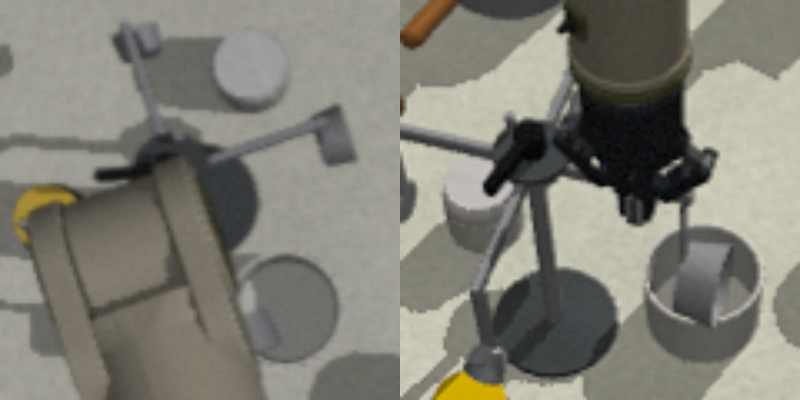

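Run:
```python
from h import *
import pickle
T=pickle.load(open("top3.pkl","rb"));S=pickle.load(open("side3.pkl","rb"))
t=lambda x,y:(225+x*.3,145+y*.3); s=lambda x,y:(240+(x-400)*.3,150+y*.3)
# arm inner and outer points on centre lines
for o,i in (((133,40),(156,130)),((318,124),(222,158))):
    a,b=onz(T,*t(*o),.245),onz(T,*t(*i),.245);print(a,b,np.degrees(np.arctan2(*(a-b)[::-1])), np.degrees(np.arctan2(*(a-np.array([.544,.1125]))[::-1])))
# side: arm at (475,290)..(515,200)
a,b=onz(S,*s(476,288),.245),onz(S,*s(515,200),.245);print("side",a,b,np.degrees(np.arctan2(*(a-b)[::-1])),np.degrees(np.arctan2(*(a-np.array([.544,.1125]))[::-1])))
# tub rim in side: ellipse extents
print("tub side",[np.round(onz(S,*s(*p),.072),4) for p in ((705,277),(645,280),(763,280),(705,226),(705,330))])
```

```text
[0.65499305 0.14457424] [0.57933449 0.12657261] 13.383670723294982 16.117981036190287
[ 0.58046882 -0.00628276] [0.55466647 0.07284639] -71.93994109538025 -72.93240608261661
side [0.506636   0.23039715] [0.53181479 0.1487643 ] 107.14182603817125 107.58446583694163
tub side [array([0.4299, 0.0317]), array([0.4725, 0.0634]), array([0.3852, 0.0063]), array([ 0.46  , -0.0146]), array([0.4   , 0.0776])]
```

Request:
{"op": "apply_moves", "data": {
  "motion": "-0.0054 -0.0007 0 0 0 -0.058; -0.0054 -0.0007 0 0 0 -0.058; -0.0054 -0.0007 0 0 0 -0.058; -0.0054 -0.0007 0 0 0 -0.058; -0.0054 -0.0007 0 0 0 -0.058; -0.0037 -0.0005 0 0 0 -0.040; -0.0018 -0.0002 0 0 0 -0.019; 0 0 0 0 0 0; 0 0 0 0 0 0; 0.004 0 0 0 0 0; 0.01 0 0 0 0 0; 0.01 0 0 0 0 0; 0 0 -0.03 0 0 0; 0 0 -0.04 0 0 0; 0 0 -0.04 0 0 0; 0 0 -0.04 0 0 0; 0 0 0 0 0 0; 0 0 0 0 0 0"
}}

```text
time_s: 8.65
eef_pos: [0.4477, 0.0888, 0.3746]
ee_rot: [-3.141, -0.0, 2.215]
force: [0.0, -0.5, -0.6]
width: -0.0001
```

Run:
```python
from h import *
import pickle
s=r.read_state();print(s["eef_pos"],s["ee_rot"],s["force"],s["time_s"])
for n in ["wrist","side","top"]:
    c=r.capture(n);pickle.dump(c,open(n+"4.pkl","wb"));cv2.imwrite(f"pics/{n}4.png",c["color"])
b=cv2.resize(cv2.imread("pics/side4.png")[150:270,240:360],(400,400));a=cv2.resize(cv2.imread("pics/top4.png")[145:265,225:345],(400,400))
cv2.imwrite("pics/c4.png",np.hstack([a,b]))
```

```text
[0.44771109 0.08881832 0.37464264] [-3.14113769e+00 -1.42755809e-04  2.21535719e+00] [ 0.01478873 -0.54980762 -0.58418985] 8.65
```

View pics/c4.png

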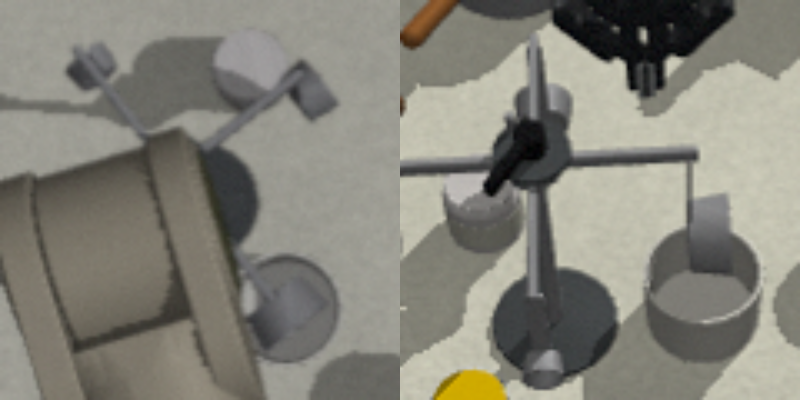

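View pics/wrist4.png

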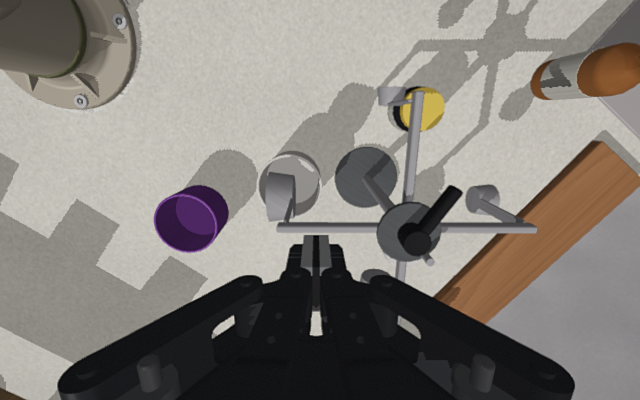

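The wrist view shows the big arm's end at (278,228), the opposite end at (537,229), and the tub rim at about (290,182) with the big cup at (280,195). I'll measure the remaining error in all three views.

Run:
```python
from h import *
import pickle
W,T,S=[pickle.load(open(n+"4.pkl","rb")) for n in("wrist","top","side")]
ang=lambda d:np.degrees(np.arctan2(d[1],d[0]))%360
a,b=onz(W,278,228,.245),onz(W,537,229,.245);ax=(a+b)/2;e=onz(W,418,93,.245)
tub=onz(W,290,182,.072)
print("W axis",ax,np.linalg.norm(a-b),"arm",ang(a-b),ang(e-ax)+90,"tub",tub,ang(tub-ax),np.linalg.norm(tub-ax),"boss",onz(W,416,238,.285),"footc",onz(W,367,177,.004))
for p in [(259,182),(321,182),(290,152),(290,213)]: print(onz(W,*p,.072))
t=lambda x,y:(225+x*.3,145+y*.3); s=lambda x,y:(240+(x-400)*.3,150+y*.3)
a,b=onz(T,*t(299,70),.245),onz(T,*t(80,52),.245)
axT=np.array([.544,.1125]);print("T arms",ang(a-axT)-90-90,ang(b-axT)-180, "tub",ang(onz(T,*t(286,308),.072)-axT))
a,b=onz(T,*t(290,76),.245),onz(T,*t(215,138),.245);print(ang(a-b))
a=onz(S,*s(695,155),.245);print("S end",a)
print("lever end",onz(W,455,190,.276),"pin",onz(W,430,262,.285))
# grey tub/rim: fit in wrist by contour of bright rim
P=[*ax,.130];u=np.radians(217);c=[ax[0]+.137*np.cos(u),ax[1]+.137*np.sin(u)]
print("proj cup centre W",proj(W,c+[.130]),"T",(proj(T,[axT[0]+.137*np.cos(u),axT[1]+.137*np.sin(u),.13])-[225,145])/.3)
```

```text
W axis [0.55022402 0.11374613] 0.2692736098391867 arm 216.73822659867616 218.0214269741927 tub [0.43519323 0.03858469] 213.16071371980195 0.1374093266362897 boss [0.54155453 0.11655692] footc [0.54871364 0.11593452]
[0.39497801 0.00833281]
[0.47542249 0.06884202]
[0.4070911  0.07805695]
[ 0.46614026 -0.00487242]
T arms 128.0542285264695 -143.31806525568624 tub 217.68114408732924
308.3888262526598
S end [0.43807468 0.03429508]
lever end [0.54279617 0.17028342] pin [0.56825275 0.10651736]
proj cup centre W [[286.69217847 197.49689928]] T [[282.54867056 307.48044231]]
```

```bash
cat > fit.py <<'E'
from h import *
import pickle
from scipy.optimize import least_squares
def circ(c,c0,z,R,lo,hi,sign=0):
    g=cv2.GaussianBlur(cv2.cvtColor(c["color"],cv2.COLOR_BGR2GRAY),(0,0),.8).astype(np.float32)
    pts=[]
    rr=np.arange(lo,hi,.0005)
    for a in np.linspace(0,2*np.pi,120,endpoint=False):
        P=np.c_[c0[0]+rr*np.cos(a),c0[1]+rr*np.sin(a),0*rr+z];q=proj(c,P).astype(np.float32)
        v=cv2.remap(g,q[:,0].reshape(1,-1),q[:,1].reshape(1,-1),cv2.INTER_LINEAR)[0]
        d=np.gradient(v); d=np.abs(d) if sign==0 else d*sign
        k=int(d.argmax())
        if 0<k<len(rr)-1 and d[k]>1: pts.append(P[k,:2])
    pts=np.array(pts)
    f=lambda p:np.hypot(*(pts-p[:2]).T)-p[2]
    s=least_squares(f,[*c0,R],loss="soft_l1",f_scale=.0015)
    return s.x.round(4),len(pts),np.median(np.abs(f(s.x))).round(4)
if __name__=="__main__":
    for n in ["w1","wrist4","top0","side0","top4","side4","wrist3"]:
        c=pickle.load(open(n+".pkl","rb"))
        for nm,c0,z,R in (("tub",(.437,.033),.072,.052),("foot",(.545,.113),.006,.058)):
            try:
                x=circ(c,c0,z,R,R-.014,R+.014); x=circ(c,x[0][:2],z,R,R-.008,R+.008); print(n,nm,*x)
            except Exception as e: print(n,nm,e)
E
python3 fit.py
```

```text
w1 tub [0.4407 0.0294 0.0514] 109 0.0012
w1 foot [0.5468 0.1127 0.0574] 90 0.0003
wrist4 tub [0.4383 0.0326 0.0509] 108 0.0013
wrist4 foot [0.5466 0.1134 0.0577] 115 0.0003
top0 tub [0.4355 0.0303 0.0502] 103 0.0013
top0 foot [0.5454 0.1159 0.0588] 114 0.0012
side0 tub [0.4355 0.0301 0.0517] 117 0.0008
side0 foot [0.5447 0.1112 0.0586] 98 0.0008
top4 tub [0.4358 0.0295 0.0494] 112 0.0008
top4 foot [0.5453 0.1096 0.0538] 80 0.0014
side4 tub [0.4349 0.0297 0.0513] 106 0.0012
side4 foot [0.5445 0.1112 0.0588] 107 0.0009
wrist3 tub [0.4299 0.0349 0.0542] 89 0.0025
wrist3 foot [0.5466 0.1135 0.0578] 115 0.0003
```

Run:
```python
from h import *
rows([(.4477,.0888,.3746,2.215),(.5125,.160,.3746,3.211),(.5125,.160,.262,3.211)],[7,4])
```

```text
11 0.0026 0.0135 -0.0000 0 0 -0.1423; 0.0006 0.0137 -0.0000 0 0 -0.1423; -0.0013 0.0137 -0.0000 0 0 -0.1423; -0.0033 0.0134 -0.0000 0 0 -0.1423; -0.0051 0.0128 -0.0000 0 0 -0.1423; -0.0069 0.0119 -0.0000 0 0 -0.1423; -0.0085 0.0108 -0.0000 0 0 -0.1423; -0.0000 0.0000 0.0281 0 0 -0.0000; -0.0000 0.0000 0.0281 0 0 -0.0000; -0.0000 0.0000 0.0281 0 0 -0.0000; -0.0000 0.0000 0.0281 0 0 -0.0000
```

Request:
{"op": "apply_moves", "data": {
  "motion": "0.0026 0.0135 0 0 0 -0.142; 0.0006 0.0137 0 0 0 -0.142; -0.0013 0.0137 0 0 0 -0.142; -0.0033 0.0134 0 0 0 -0.142; -0.0051 0.0128 0 0 0 -0.142; -0.0069 0.0119 0 0 0 -0.142; -0.0085 0.0108 0 0 0 -0.142; 0 0 0 0 0 0; 0 0 0.028 0 0 0; 0 0 0.028 0 0 0; 0 0 0.028 0 0 0; 0 0 0.026 0 0 0; 0 0 0 0 0 0; 0 0 0 0 0 0"
}}

```text
time_s: 10.55
eef_pos: [0.5132, 0.1594, 0.2663]
ee_rot: [3.141, 0.001, -3.076]
force: [0.8, -0.5, 1.0]
width: -0.0
```

Run:
```python
from h import *
s=r.read_state();print(s["eef_pos"],s["ee_rot"],s["force"],s["q"][6],s["time_s"])
yaw=s["ee_rot"][2];x=np.array([np.cos(yaw),np.sin(yaw)]);y=np.array([x[1],-x[0]])
d=np.array([.546,.1125])-s["eef_pos"][:2];print("axis in tool",d@x,d@y)
for n in ["wrist","side"]: cv2.imwrite(f"pics/{n}5.png",r.capture(n)["color"])
a=cv2.imread("pics/wrist5.png")[:,120:520];b=cv2.imread("pics/side5.png")[140:280,230:370]
cv2.imwrite("pics/c5.png",np.hstack([a,cv2.resize(b,(400,400))]))
```

```text
[0.51322169 0.15944984 0.26628806] [ 3.14146012e+00  1.00709511e-03 -3.07612341e+00] [ 0.79805732 -0.48900108  1.02279097] 1.1314028929860367 10.55
axis in tool -0.029636516328087642 -0.04899369664335977
```

View pics/c5.png

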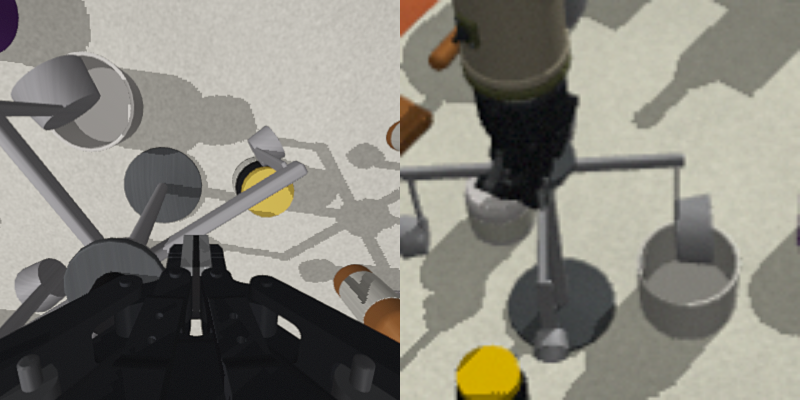

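Request:
{"op": "apply_moves", "data": {
  "motion": "0 0 0.005 0 0 0; -0.007 0 0 0 0 0; -0.0066 0 0 0 0 0; -0.004 0.0011 0 0 0 0.08; -0.004 0.0011 0 0 0 0.08; -0.004 0.0011 0 0 0 0.08; -0.004 0.0011 0 0 0 0.08; -0.004 0.0011 0 0 0 0.08; -0.004 0.0011 0 0 0 0.08; -0.004 0.0011 0 0 0 0.08; -0.004 0.0011 0 0 0 0.08; -0.004 0.0011 0 0 0 0.08; -0.004 0.0011 0 0 0 0.08; -0.004 0.0011 0 0 0 0.08; -0.004 0.0011 0 0 0 0.08; -0.004 0.0011 0 0 0 0.08; -0.004 0.0011 0 0 0 0.08; -0.004 0.0011 0 0 0 0.08; 0 0 0 0 0 0"
}}

```text
time_s: 13.02
eef_pos: [0.5842, 0.1474, 0.26]
ee_rot: [-3.141, -0.0, 2.009]
force: [-0.1, 0.1, 0.1]
width: 0.0001
```

Run:
```python
from h import *
s=r.read_state();print(s["eef_pos"],s["ee_rot"],s["force"],s["q"][6],s["time_s"])
yaw=s["ee_rot"][2];x=np.array([np.cos(yaw),np.sin(yaw)]);y=np.array([x[1],-x[0]])
d=np.array([.546,.1125])-s["eef_pos"][:2];print("axis in tool",d@x,d@y,"lever ang",np.degrees(yaw)-90)
```

```text
[0.58418884 0.14738865 0.26000424] [-3.14141863e+00 -1.65755217e-04  2.00893347e+00] [-0.07728135  0.09366246  0.07124164] -0.0009039776586888282 13.025
axis in tool -0.015391449617158963 -0.049383279279754444 lever ang 25.103409396953722
```

Request:
{"op": "apply_moves", "data": {
  "motion": "-0.003 0.0008 0 0 0 0.06; -0.003 0.0008 0 0 0 0.06; -0.003 0.0008 0 0 0 0.06; -0.003 0.0008 0 0 0 0.06; -0.003 0.0008 0 0 0 0.06; -0.003 0.0008 0 0 0 0.06; 0 0 0 0 0 0; 0 0 0 0 0 0"
}}

```text
time_s: 14.02
eef_pos: [0.5933, 0.1336, 0.2602]
ee_rot: [3.141, -0.002, 1.653]
force: [0.4, 5.8, -0.8]
width: 0.0001
```

Request:
{"op": "apply_moves", "data": {
  "motion": "-0.001 0.0003 0 0 0 0.02; -0.001 0.0003 0 0 0 0.02; 0 0 0 0 0 0; 0 0 0 0 0 0"
}}

```text
time_s: 14.52
eef_pos: [0.5938, 0.1335, 0.2603]
ee_rot: [3.141, -0.004, 1.615]
force: [-0.2, 10.3, -1.2]
width: 0.0002
```

Run:
```python
from h import *
import pickle
s=r.read_state();print(s["eef_pos"],s["ee_rot"],s["force"])
for n in ["wrist","side","top"]:
    c=r.capture(n);pickle.dump(c,open(n+"6.pkl","wb"));cv2.imwrite(f"pics/{n}6.png",c["color"])
a=cv2.imread("pics/wrist6.png")[:,120:520];b=cv2.imread("pics/side6.png")[140:280,230:370]
cv2.imwrite("pics/c6.png",np.hstack([a,cv2.resize(b,(400,400))]))
```

```text
[0.59376949 0.13345845 0.2603092 ] [ 3.14122378 -0.00410907  1.61490073] [-0.213104   10.34352213 -1.22855993]
```

View pics/c6.png

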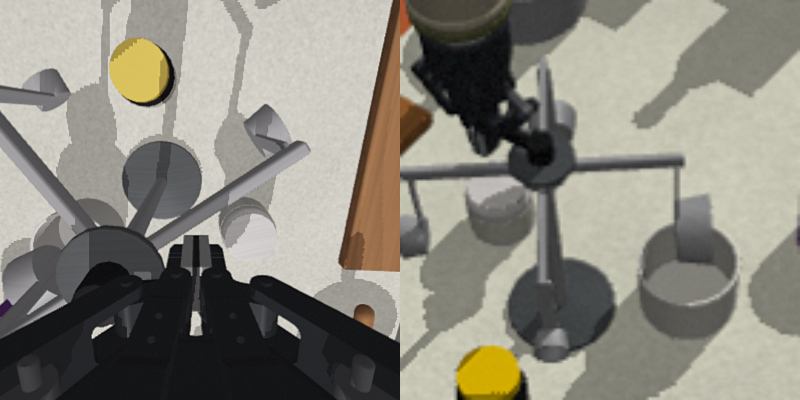

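The force rose from about 0 to 10 N with no further travel, so the lever is at its stop. The rotor looks unchanged. I'll back off and check.

Request:
{"op": "apply_moves", "data": {
  "motion": "0.004 0 0 0 0 0; 0.008 0 0 0 0 0; 0.01 0 0 0 0 0; 0 0 -0.03 0 0 0; 0 0 -0.045 0 0 0; 0 0 -0.045 0 0 0; 0.04 0 0 0 0 0; 0.04 0 0 0 0 0; 0.04 0 0 0 0 0; 0 0 0 0 0 0; 0 0 0 0 0 0"
}}

```text
time_s: 16.05
eef_pos: [0.5888, 0.2715, 0.3801]
ee_rot: [3.142, 0.0, 1.609]
force: [1.5, -1.1, 0.4]
width: 0.0001
```

Run:
```python
from fit import *
s=r.read_state();print(s["eef_pos"],s["ee_rot"],s["force"],s["time_s"])
for n in ["wrist","side","top"]:
    c=r.capture(n);pickle.dump(c,open(n+"7.pkl","wb"));cv2.imwrite(f"pics/{n}7.png",c["color"])
    for nm,c0,z,R in (("tub",(.437,.031),.072,.052),("foot",(.545,.113),.006,.058)):
        try: x=circ(c,c0,z,R,R-.012,R+.012); print(n,nm,*x)
        except Exception as e: print(n,nm,e)
a=cv2.imread("pics/wrist7.png")[:,:440];b=cv2.imread("pics/side7.png")[140:280,230:356]
cv2.imwrite("pics/c7.png",np.hstack([a,cv2.resize(b,(360,400))]))
```

```text
[0.58884134 0.27148226 0.38013885] [3.14153113e+00 4.59325251e-04 1.60903915e+00] [ 1.54267369 -1.0625129   0.37125416] 16.05
wrist tub [0.4399 0.0306 0.0503] 81 0.0028
wrist foot [0.5468 0.1143 0.0578] 110 0.0006
side tub [0.435  0.0298 0.0514] 110 0.0013
side foot [0.5441 0.1119 0.0591] 111 0.0012
top tub [0.436  0.0284 0.0487] 113 0.001
top foot [0.5451 0.1158 0.0588] 112 0.0011
```

View pics/c7.png

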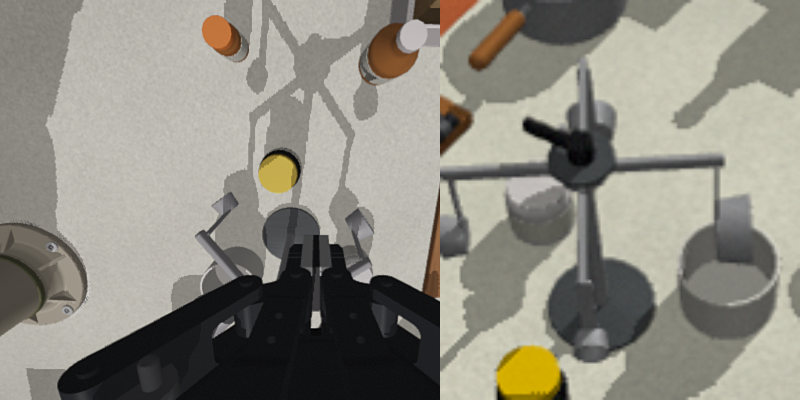

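Run:
```python
from h import *
import pickle
S=pickle.load(open("side7.pkl","rb"));S0=pickle.load(open("side4.pkl","rb"))
ang=lambda d:np.degrees(np.arctan2(d[1],d[0]))%360
s=lambda x,y:(230+(x-440)*.35,140+y*.35)
ax=np.array([.5443,.1117])
l=onz(S,*s(529,124),.276);print("lever",l,ang(l-ax),np.linalg.norm(l-ax))
l0=onz(S0,240+88*.3,150+188*.3,.276);print("lever before",l0,ang(l0-ax))
e=onz(S,*s(719,161),.245);print("arm",e,ang(e-ax),np.linalg.norm(e-ax))
# opposite diag arm end (585,58) is at ang -53ish
e=onz(S,*s(583,60),.245);print("arm2",e,ang(e-ax)-90,np.linalg.norm(e-ax))
d=[cv2.absdiff(S["color"],S0["color"])[int(v)-6:int(v)+6,int(u)-6:int(u)+6].mean() for u,v in [s(719,161),s(735,230),s(590,345)]];print(d)
```

```text
lever [0.59833645 0.11504839] 3.5458178147648796 0.05414009446468791
lever before [0.53982828 0.1675541 ] 94.57737866862814
arm [0.44025082 0.03510865] 216.35705348999866 0.12919932982389662
arm2 [0.62334759 0.00258576] 215.92137430820327 0.13473840685267624
[np.float64(4.326388888888889), np.float64(3.1041666666666665), np.float64(3.1064814814814814)]
```

```bash
python3 -c "
from workcell import r
print(r.close_job())"
```

```text
the job is handed in; nothing more can be done
None
```

I turned the largest scoop over the open tub by pushing its arm counter-clockwise about 76° with the closed fingertips. I then pushed the clamp lever clockwise to its stop, backed off and handed the job in. The clock stood at about 16 s of the 58 s allowed; no verdict was reported.

Last checks:
- **Scoop over tub:** the scoop's arm points at about 216–217° and the tub lies at about 217° from the post. That puts the scoop an estimated 4 mm or less from centre, against the 14 mm limit.
- **Lever:** it turned from about 94.6° to 3.5°, roughly 1.59 rad against 1.57 nominal. The push force rose to about 10 N with almost no further travel.
- **Tub:** it reads the same before and after to within about 2 mm.
- **Other objects:** the bystanders were judged by eye only, and those in view looked undisturbed. The head was not measured; it looked seated in the side view.

**Disagreements:** the camera views differed on the tub's direction by about 1.5°, or roughly 4 mm. One early reading by eye gave 213°; I dropped it after circle fits to the rim gave 216.6–218°.

I viewed 9 pictures of the 10 allowed.

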